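# Third hand for a new headset hanger

### The job

Drop the snapped red headset hanger into the wire basket. Then hold the new white hanger with its back plate flat against the bare end panel of the wooden riser, upright, hook outward, plate centred between the two white marks and its top edge level with the riser's top, bringing it up gently and pressing with a steady push of about 10 newtons while I get the screws. Finish still holding and pressing it like that, and leave everything else on the desk where it is.

Things in the scene. Friction and masses are not known exactly. Their poses are not given: they have to be found in the camera images.
- riser: Fixed rigid wooden riser, 440 (own x) by 220 (y) by 110 high; a 210 tall speaker and a dock stand on it, over 150 from the end panel. Origin: on the desk, at the middle of the bare end panel's outer face. Own x points into the riser, square to the panel (push direction), y along it. Panel face: plane x = 0, y -110 to 110, z 0 to 110. White marks, 6 wide, at y = -36 and 36 on its top edge.
- mount (a point): Point on the panel's top outer edge midway between the white marks (own 0, 0, 110 of the riser); same axes as the riser.
- hanger: New white hanger, loose, about 120 g, standing on its arm. Origin: bottom middle of the plate's flat back face (x = 0), which faces own +x and goes on the panel: then its axes match the riser's. Plate x -8 to 0, 60 wide (y), 50 high. Arm at its foot 20 wide (y), 26 high, along -x to an upturned lip (x -80 to -70, 47 high); between plate and lip it can be pinched across y from above.
- hanger_top (a point): Middle of the top edge of the white hanger's back face (own 0, 0, 50); it belongs at mount.
- snapped: Old red hanger with its arm snapped off short, loose, about 120 g, standing on the desk in front of the panel. Origin and axes as the white one: plate 8 x 60 x 50; stub of arm 20 wide, 26 high, from x = -8 to -48, no lip.
- basket: Fixed open wire basket of steel slats, 170 (own x) by 130 (own y), 75 high, walls 4; origin under the centre of its floor.
- mouse: Black mouse, 110 x 60 x 32, bystander; origin under its centre.
- screwdriver: Screwdriver 180 long lying on the desk, bystander; own x along it.
- screw_tin: Small round tin of brass screws, 68 across, 22 high, bystander; origin under its centre.
- mug: Blue mug, 80 across, 90 high, bystander; origin under its centre.
Things that resemble listed ones, but are neither listed nor needed, are in the scene too. There is more than one size of the hanger; the job needs the middle-sized.

How it is judged:
On the way, in this order (a step that is already met when the one before it is completed fails the run):
1. the snapped red hanger lies released in the basket (x of snapped in the frame of basket between -0.085 and 0.085 m and y of snapped in the frame of basket between -0.065 and 0.065 m and z of snapped in the frame of basket below 0.06 m and contact force between snapped and the fingers below 0.1 N and linear speed of snapped below 0.05 m/s), for 0.2 s.
2. the white hanger is pressed on its place with the steady push (contact force between hanger and riser between 5 and 16 N and y of hanger_top in the frame of riser between -0.008 and 0.008 m and z of hanger_top in the frame of riser between 0.103 and 0.117 m and x of hanger_top in the frame of riser between -0.006 and 0.006 m and angle between the x axis of hanger and the x axis of riser, either way round below 0.09 rad and angle between hanger's own z axis and vertical below 0.09 rad and contact force between hanger and the fingers above 1 N), for 1 s.
At the end, for the whole second after the job is handed in: The robot still grips the white hanger and presses its back plate flat on the riser's end panel with 5 to 16 N, within 8 mm of centre between the marks, its top edge within 7 mm of the riser's top, straight and upright within about 5 degrees; the snapped red hanger lies released in the basket (all of step 1 and all of step 2); the arm keeps its last pose, push and grip.
It fails at once if the white hanger is rammed against the riser (over 40 N) (contact force between hanger and riser above 40 N).
It fails at once if a bystander (mouse, screwdriver, tin or mug) is moved more than 30 mm (distance of any of mouse, screwdriver, screw_tin, mug from where it was at the start of the episode above 0.03 m).
It also fails if it takes over 72 s, if anything falls off the work surface, if the arm or the gripper's body presses on something with over 40 N, if the wrist force passes 120 N, or if a joint passes its speed limit or range.

### The arm

A 6-joint arm with a two-finger parallel gripper is mounted at the origin on the work surface. World frame = base frame: x ahead of the robot, y to its left, z up, the work surface at z = 0. Lengths are in m, angles in rad, forces in N, time in s.
With the tool pointing down it reaches from about 0.35 to 0.875 m from the base axis. Payload 15.5 kg.
Tool frame: the origin (TCP) lies at the very end of the fingers, on their centre line; the grasp point (between the pads) lies 19 mm behind it; z points along the fingers, y is the line along which they close (so a half turn about z gives the same grasp; the last joint's range is limited). The gripper opens to 85 mm and grips with 20 to 120 N. Pads are 22 mm wide; open, the fingers measure 114 mm over their backs; the gripper's body (76 mm by 85 mm) begins 54 mm behind the grasp point. The pads swing forward as they close: fully open they stand 13 mm farther back than shut.
Start: joints at [1.163, 0.494, 1.345, -0, 1.302, -0.096], TCP at [0.192, 0.595, 0.231] pointing down, gripper open.
Joint ranges: [-2.91, 2.91], [-0.82, 2.16], [0.22, 2.67], [-1.22, 4.37], [0.12, 2.79], [-3.08, 3.08]. Speed limits (rad/s): [1.89, 1.89, 2.57, 3.01, 3.01, 3.01].

### API

Orientations are given as a 3x3 rotation matrix whose columns are the frame's x, y, z axes.
In Python, from rig import * gives the robot as it stands.
- The arm moves only by the shell command python3 -m creep 'ROWS' [OPENING] [FORCE]. ROWS is JSON, a list that holds one entry, the list of rows, each a list of 6 numbers: the shift along the tool's x, y, z each as a share of 30 mm, from -1 to 1, then the turn, a rotation vector about the tool's x, y, z each as a share of 5 degrees, from -1 to 1. A call has 1 to 10 rows; each row shifts and turns the commanded pose from where the row before left it, along the tool's axes as they then stand; what a row does not reach is not made up. A row lasts 1/12 s, in which the tool goes at most 41.7 mm and 7.16 degrees, less where a joint would pass 70% of its speed; a pose out of reach is approached as far as the arm can. A call with a number of a shift or a turn outside -1 to 1 is refused whole. A call with a gripper value outside its range is refused whole. OPENING is the closure, from -1 (fully open) to 1 (shut), set as the call begins (- or left out, the last holds). The fingers move at their own pace and stop on an object; FORCE is the grip in N (left out, the last holds). Time passes only in rows, so rows that do not move let the fingers close. It gives the time, the measured TCP pose, the force, the opening and the grip force at its end, in the units of the state.
- get_state(): the state, without advancing time (a new reading comes with each control period).
- capture(name): name is "side" or "top"; returns the picture (400x640x3 uint8, blue, green, red); there is no depth.
- calibration(name): a dict with "vertical_fov" (degrees; the focal length in pixels is half the picture's height over the tangent of half this angle, whatever the lens; pixels are square), "cx", "cy" (the principal point, pixels), "camera_from_world" (4x4, takes a point from world to camera coordinates). Camera axes: x right, y down, z forward; pixel columns grow to the right and rows downward; lengths in m; the calibration is good to about 2 mm. A picture is of the moment at which its call begins. calibration takes no time and is no camera call.
- close_job(): hands the job in; it is judged then, once.
The state is a dict: "time_s": time; "q": joint angles; "joint_velocities": joint speeds; "effort": joint torques, N m; "tool_pos": TCP position; "tool_rot": TCP orientation; "contact_force": force on the tool from outside, world axes, zero at the start; "moment": the same for the moment, N m; "grip_width": finger opening in m; "finger_force": force on a finger pad.
Only numpy, scipy, OpenCV 4.12 (cv2) and the standard library are available. Lean on these libraries where they do the work, as an engineer would, in place of code of your own. Each camera call takes 0.05 s, during which the arm holds its last target. There are 200 camera calls.

## Working session

There is one attempt and no reset: what is moved stays moved. The work goes in short steps, Python scripts to look and compute and a shell command to move; the robot and the scene stay as the last step left them, time stands still between calls to the robot, and variables do not carry over. Pictures are saved under pics/ and viewed, at most 10 in all, crops included, and the job is handed in when it is done.

```bash
mkdir -p pics; ls
python3 - <<'E'
from rig import *
import cv2,numpy as np
for n in ("side","top"):
    im=capture(n); cv2.imwrite(f"pics/{n}0.png",im); c=calibration(n); print(n,c)
s=get_state(); print({k:np.round(v,3).tolist() for k,v in s.items()})
E
```

```text
pics
side {'vertical_fov': 52.03206010109192, 'cx': 319.89118870892503, 'cy': 204.4826716898232, 'camera_from_world': array([[ 0.76031964, -0.64954281, -0.00286033, -0.45398571],
       [-0.32872757, -0.38098524, -0.86416922,  0.24617107],
       [ 0.56022516,  0.6579851 , -0.50319319,  0.92132667],
       [ 0.        ,  0.        ,  0.        ,  1.        ]])}
top {'vertical_fov': 53.37192873846837, 'cx': 322.41874216243264, 'cy': 206.99883746374658, 'camera_from_world': array([[-0.00405434, -0.9998763 , -0.01519687, -0.05174032],
       [-0.98343867,  0.00674042, -0.18111586,  0.55354466],
       [ 0.18119589,  0.01421089, -0.98334434,  0.88328095],
       [ 0.        ,  0.        ,  0.        ,  1.        ]])}
{'time_s': 0.1, 'q': [1.163, 0.494, 1.346, 0.0, 1.303, -0.095], 'joint_velocities': [-0.0, -0.001, -0.004, 0.0, -0.0, -0.001], 'effort': [0.001, -88.359, -38.456, 0.0, 0.005, 0.0], 'tool_pos': [0.192, 0.594, 0.231], 'tool_rot': [[-0.951, 0.308, -0.0], [0.308, 0.951, -0.001], [0.0, -0.001, -1.0]], 'contact_force': [0.171, 0.067, 0.741], 'moment': [-0.004, -0.028, 0.036], 'finger_force': 0.0, 'grip_width': 0.086}
```

View pics/top0.png

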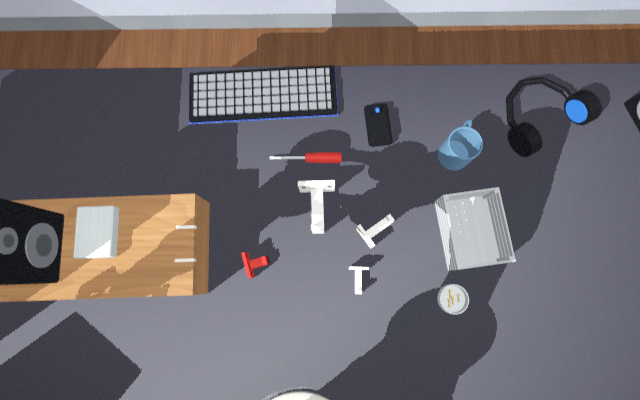

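View pics/side0.png

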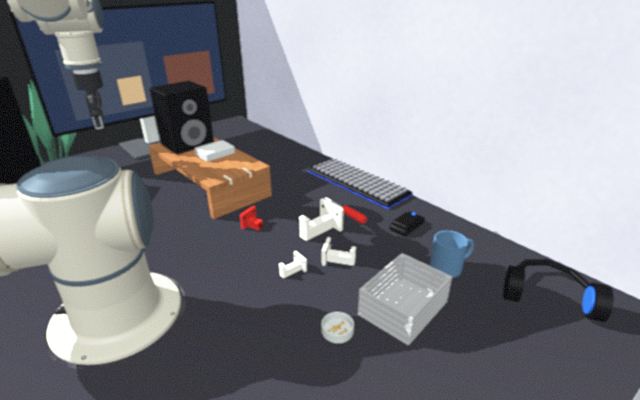

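The top picture shows the riser on the left, with its bare panel facing right (edge at col ~208, marks at rows 227 and 260). The red snapped hanger is at (255,264) and the basket at (475,230).

There are three white hangers: large (317,205), middle (375,230) and small (359,280). By size the middle one should be (375,230), so I'll confirm that with a measurement and a crop.

```bash
cat > h.py <<'E'
from rig import *
import cv2,numpy as np
def K(n):
    c=calibration(n); f=200/np.tan(np.radians(c["vertical_fov"])/2); return f,c["cx"],c["cy"],np.array(c["camera_from_world"])
def cast(n,uv,z):
    f,cx,cy,T=K(n); uv=np.atleast_2d(uv).astype(float)
    d=np.c_[(uv[:,0]-cx)/f,(uv[:,1]-cy)/f,np.ones(len(uv))]@T[:3,:3]; o=-T[:3,:3].T@T[:3,3]
    return o+d*((z-o[2])/d[:,2])[:,None]
def proj(n,P):
    f,cx,cy,T=K(n); p=np.atleast_2d(P)@T[:3,:3].T+T[:3,3]; return p[:,:2]/p[:,2:]*f+[cx,cy]
E
python3 - <<'E'
from h import *
im=cv2.imread("pics/top0.png"); hsv=cv2.cvtColor(im,cv2.COLOR_BGR2HSV)
w=cv2.inRange(hsv,(0,0,130),(180,60,255)); r=cv2.inRange(hsv,(0,150,90),(8,255,255))|cv2.inRange(hsv,(172,150,90),(180,255,255))
for nm,m in(("w",w),("r",r)):
    n,l,st,c=cv2.connectedComponentsWithStats(m)
    for i in range(1,n):
        x,y,ww,hh,a=st[i]
        if a>25 and 160<x<540 and y>140 and y<320:
            rr=cv2.minAreaRect(np.argwhere(l==i)[:,::-1].astype(np.float32))
            b=cast("top",cv2.boxPoints(rr),0.035)[:,:2]
            print(nm,st[i],np.round(b,3).tolist(),"sides",np.round([np.linalg.norm(b[0]-b[1]),np.linalg.norm(b[1]-b[2])],3))
a=cv2.resize(im[165:315,225:425],None,fx=4,fy=4,interpolation=cv2.INTER_CUBIC); cv2.imwrite("pics/crop1.png",a)
b=cv2.resize(im[180:310,160:280],None,fx=3,fy=3,interpolation=cv2.INTER_CUBIC);c=cv2.resize(im[175:305,425:535],None,fx=3,fy=3,interpolation=cv2.INTER_CUBIC)
cv2.imwrite("pics/crop2.png",np.hstack([b,c]))
E
```

```text
w [237 156  68  31 486] [[0.675, 0.155], [0.694, -0.009], [0.622, -0.017], [0.603, 0.144]] sides [0.165 0.073]
w [339 167  40  28 501] [[0.599, -0.09], [0.655, -0.162], [0.615, -0.192], [0.559, -0.119]] sides [0.092 0.05 ]
w [176 225  21   4  82] [[0.515, 0.294], [0.515, 0.246], [0.507, 0.246], [0.508, 0.293]] sides [0.048 0.007]
w [175 258  21   4  74] [[0.437, 0.291], [0.437, 0.244], [0.43, 0.244], [0.43, 0.291]] sides [0.047 0.007]
w [438 284  31  31 725] [[0.375, -0.319], [0.374, -0.387], [0.308, -0.383], [0.308, -0.315]] sides [0.068 0.067]
r [305 152  37  11 363] [[0.693, -0.012], [0.692, -0.101], [0.667, -0.1], [0.668, -0.013]] sides [0.088 0.025]
r [241 252  29  26 342] [[0.449, 0.139], [0.467, 0.084], [0.408, 0.063], [0.39, 0.118]] sides [0.058 0.062]
```

View pics/crop1.png

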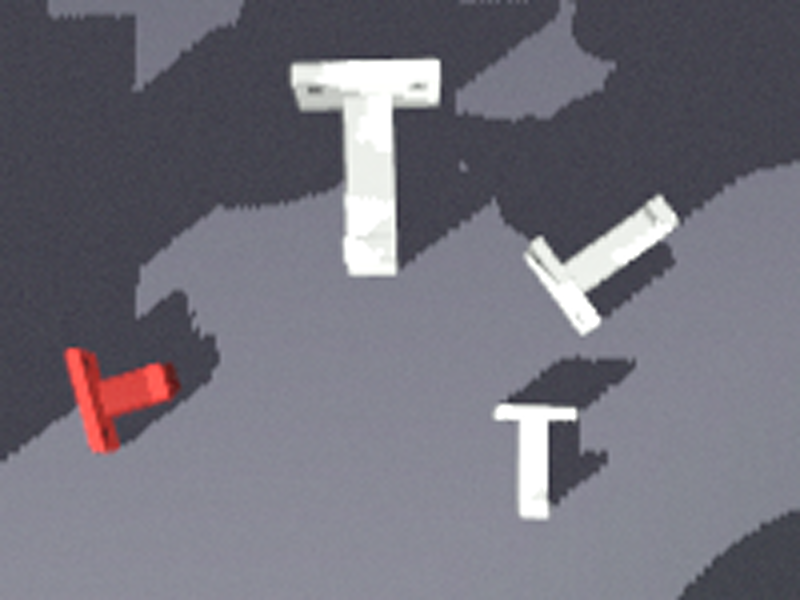

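View pics/crop2.png

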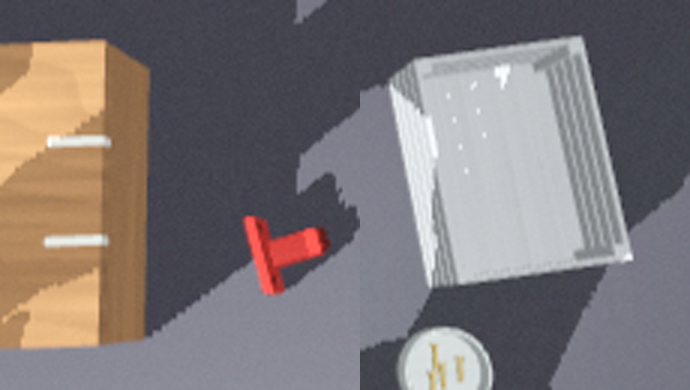

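The crop confirms the choice. The plates are about 85 mm (large), 60 mm (crop (565,285), px (366,236)) and 46 mm (small) wide, so the one at (375,230) is the middle-sized hanger. Now the precise geometry.

Run:
```python
from h import *
im=cv2.imread("pics/top0.png"); hsv=cv2.cvtColor(im,cv2.COLOR_BGR2HSV)
o=np.array([225,165]); P=lambda *a:np.array(a)/4.+o
ang=lambda d:np.degrees(np.arctan2(d[1],d[0]))
def rep(nm,lip,plate,e1,e2,zt):
    a=cast("top",P(lip,plate),zt)[:,:2]; e=cast("top",P(e1,e2),0.05)[:,:2]
    d=a[1]-a[0]; ed=e[1]-e[0]
    print(nm,"arm pts",a.round(3).tolist(),"xdir",ang(d).round(1),"plate mid",e.mean(0).round(3),"len",np.linalg.norm(ed).round(3),"edge ang-90",ang(ed).round(1)-90)
rep("white",(643,228),(578,277),(543,240),(600,321),.026)
rep("red",(165,378),(103,394),(77,349),(111,446),.026)
# plates via masks: white components
w=cv2.inRange(hsv,(0,0,185),(180,40,255)); n,l,st,c=cv2.connectedComponentsWithStats(w)
for i in range(1,n):
    x,y,ww,hh,a=st[i]
    if a>25 and 340<x<400 and 205<y<300: print(st[i],c[i].round(1))
# marks: outer ends at panel edge, z=.11
m=np.array([[196.3,227.0],[195.5,260.3]]); 
for box in ((172,222,200,231),(172,255,200,264)):
    x0,y0,x1,y1=box; sub=cv2.inRange(hsv[y0:y1,x0:x1],(0,0,170),(180,70,255)); q=np.argwhere(sub)[:,::-1]+[x0,y0]
    r=q[q[:,0]>=q[:,0].max()-3]; print("mark centre",q.mean(0),"right end",q[:,0].max()+.5,r[:,1].mean(), cast("top",[[q[:,0].max()+.5,r[:,1].mean()]],.11).round(4))
# riser top corners from crop2 (3x, offset 160,180): top right (106,40) bottom right (99,345); floor (149,68),(145,338)
t=np.array([[106,40],[99,345]])/3+[160,180]; f=np.array([[149,68],[145,338]])/3+[160,180]
print("riser top",cast("top",t,.11).round(4).tolist(),"foot",cast("top",f,0).round(4).tolist())
b=(np.array([[390-360,87],[582-360,37],[632-360,260],[431-360,288]])/3+[425,175]); B=cast("top",b,.075)[:,:2]
print("basket rim",B.round(3).tolist(),"c",B.mean(0).round(3),[np.linalg.norm(B[i]-B[i-1]).round(3) for i in range(4)])
print("side proj mount guess",proj("side",[[.475,.243,.11]]))
```

```text
white arm pts [[0.52, -0.205], [0.491, -0.166]] xdir 126.4 plate mid [ 0.487 -0.16 ] len 0.057 edge ang-90 -236.1
red arm pts [[0.433, 0.078], [0.424, 0.115]] xdir 104.2 plate mid [0.421 0.115] len 0.059 edge ang-90 -249.0
[356 214  38  35 425] [374.3 230. ]
[348 266  21  29 249] [357.9 277.9]
mark centre [185.70731707 226.56097561] right end 196.5 226.71428571428572 [[0.5003 0.2196 0.11  ]]
mark centre [184.40697674 259.72093023] right end 195.5 259.7142857142857 [[0.4288 0.2179 0.11  ]]
riser top [[0.575, 0.2262, 0.11], [0.3546, 0.2192, 0.11]] foot [[0.5754, 0.2267, 0.0], [0.3562, 0.2195, 0.0]]
basket rim [[0.554, -0.311], [0.592, -0.459], [0.423, -0.482], [0.403, -0.333]] c [ 0.493 -0.396] [np.float64(0.152), np.float64(0.153), np.float64(0.17), np.float64(0.15)]
side proj mount guess [[240.28652799 173.52329471]]
```

The marks come out 71.5 mm apart (72 given) and the panel 220 mm long, as given. The mount is at about (0.465, 0.2225) with panel normal at about 91.8°. Both hanger plates measure 57–59 mm (60 given). I'll start moving.

```bash
cat > go.py <<'E'
# python3 go.py x y z theta : turn (units of 5deg about tool z) then shift in tool axes (units of 30mm) after the turn
import sys; from h import *
s=get_state(); p=np.array(s["tool_pos"]); R=np.array(s["tool_rot"])
t=np.array([float(a) for a in sys.argv[1:4]]); th0=np.degrees(np.arctan2(R[1,0],R[0,0])); th=float(sys.argv[4]) if len(sys.argv)>4 else th0
a=np.radians(th); Rn=np.array([[np.cos(a),np.sin(a),0],[np.sin(a),-np.cos(a),0],[0,0,-1]])
print("t",round(s["time_s"],2),"th now",th0.round(2),"turn units",((th0-th)/5).round(2),"| before-turn shift",(R.T@(t-p)/.03).round(2),"| after-turn shift",(Rn.T@(t-p)/.03).round(2),"F",np.round(s["contact_force"],1))
E
python3 go.py .25 .35 .231; python3 go.py .25 .35 .231 107
python3 - <<'E'
import numpy as np
a=np.radians(107);R=np.array([[np.cos(a),np.sin(a),0],[np.sin(a),-np.cos(a),0],[0,0,-1]])
print(R.T@(np.array([.429,.092,.1])-[.25,.35,.231])/.03)
E
```

```text
t 0.1 th now 162.08 turn units 0.0 | before-turn shift [-4.34 -7.16  0.  ] | after-turn shift [-4.34 -7.16 -0.01] F [0.2 0.1 0.7]
t 0.1 th now 162.08 turn units 11.02 | before-turn shift [-4.34 -7.16  0.  ] | after-turn shift [-8.35 -0.54 -0.01] F [0.2 0.1 0.7]
[-9.96870541  3.19155505  4.36666667]
```

```bash
python3 -m creep '[[[-0.54,-0.9,0,0,0,0],[-0.54,-0.9,0,0,0,0],[-0.54,-0.9,0,0,0,0],[-0.54,-0.9,0,0,0,0],[-0.54,-0.9,0,0,0,0],[-0.54,-0.9,0,0,0,0],[-0.54,-0.9,0,0,0,0],[-0.54,-0.9,0,0,0,0],[0,0,0,0,0,1],[0,0,0,0,0,1]]]' -1 40
python3 -m creep '[[[0,0,0,0,0,1],[0,0,0,0,0,1],[0,0,0,0,0,1],[0,0,0,0,0,1],[0,0,0,0,0,1],[0,0,0,0,0,1],[0,0,0,0,0,1],[0,0,0,0,0,1],[0,0,0,0,0,1]]]'
python3 go.py .429 .092 .1 107
```

```text
time_s: 0.93
tool_pos: [0.2493, 0.3477, 0.2313]
tool_rot: [[-0.881, 0.473, -0.0], [0.473, 0.881, -0.0], [0.0, -0.0, -1.0]]
contact_force: [0.5, 1.4, 0.2]
grip_width: 0.0853
finger_force: 0.0
time_s: 1.68
tool_pos: [0.249, 0.3491, 0.2311]
tool_rot: [[-0.29, 0.957, -0.0], [0.957, 0.29, -0.0], [-0.0, -0.0, -1.0]]
contact_force: [0.5, -0.2, -0.0]
grip_width: 0.0854
finger_force: 0.0
t 1.68 th now 106.83 turn units -0.03 | before-turn shift [-9.94  3.26  4.37] | after-turn shift [-9.95  3.23  4.37] F [ 0.5 -0.2 -0. ]
```

```bash
python3 -m creep '[[[-0.99,0.32,0,0,0,0],[-0.99,0.32,0,0,0,0],[-0.99,0.32,0,0,0,0],[-0.99,0.32,0,0,0,0],[-0.99,0.32,0,0,0,0],[-0.99,0.32,0.6,0,0,0],[-0.99,0.32,0.8,0,0,0],[-0.99,0.32,0.9,0,0,0],[-0.99,0.32,0.9,0,0,0],[-0.99,0.32,0.9,0,0,0]]]'
python3 -m creep '[[[0,0,0.8,0,0,0],[0,0,0,0,0,0]]]'
python3 go.py .429 .092 .004 107
python3 - <<'E'
from h import *
a=capture("side"); b=capture("top"); s=get_state()
print(proj("side",[s["tool_pos"]]),proj("top",[s["tool_pos"]]))
cv2.imwrite("pics/look2.png",np.vstack([cv2.resize(a[150:260,180:340],None,fx=4,fy=4)[:300],cv2.resize(b[215:290,200:360],None,fx=4,fy=4)]))
E
```

```text
time_s: 2.52
tool_pos: [0.4287, 0.0921, 0.1072]
tool_rot: [[-0.294, 0.956, 0.001], [0.956, 0.294, 0.0], [-0.0, 0.001, -1.0]]
contact_force: [0.8, 1.1, -0.1]
grip_width: 0.0853
finger_force: 0.0
time_s: 2.68
tool_pos: [0.4269, 0.0921, 0.081]
tool_rot: [[-0.291, 0.957, -0.005], [0.957, 0.291, -0.0], [0.001, -0.005, -1.0]]
contact_force: [-2.5, -0.3, 0.4]
grip_width: 0.0856
finger_force: 0.0
t 2.68 th now 106.91 turn units -0.02 | before-turn shift [-0.03  0.08  2.57] | after-turn shift [-0.02  0.07  2.57] F [-2.5 -0.3  0.4]
[[253.82496315 203.55528001]] [[255.27515789 260.76346071]]
```

View pics/look2.png

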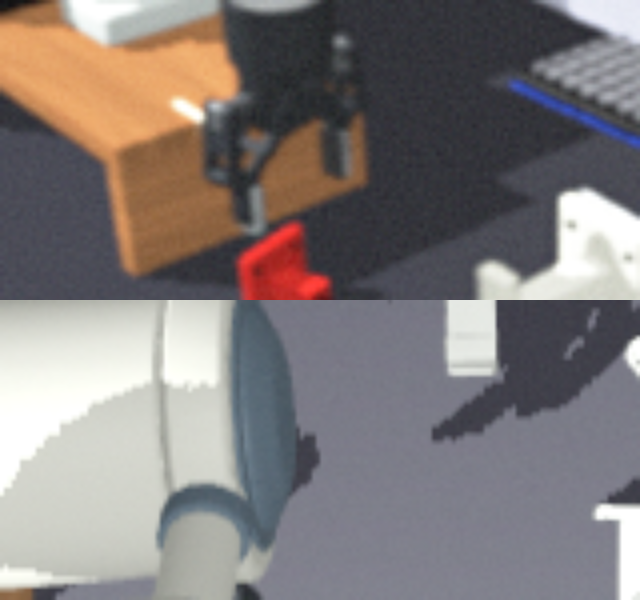

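The side view shows the open fingers at crop (250,210) and (340,160), either side of the red stub at about (300,285). I'll go down and close.

```bash
python3 -m creep '[[[0,0.03,0.8,0,0,0],[0,0.03,0.8,0,0,0],[0,0,0.7,0,0,0],[0,0,0.26,0,0,0],[0,0,0,0,0,0]]]'
python3 -m creep '[[[0,0,0,0,0,0],[0,0,0,0,0,0],[0,0,0,0,0,0],[0,0,0,0,0,0],[0,0,0,0,0,0],[0,0,0,0,0,0],[0,0,0,0,0,0],[0,0,0,0,0,0]]]' 1 40
```

```text
time_s: 3.2
tool_pos: [0.4294, 0.0948, 0.0075]
tool_rot: [[-0.295, 0.956, -0.001], [0.956, 0.295, -0.0], [0.0, -0.001, -1.0]]
contact_force: [-0.7, -0.8, 1.8]
grip_width: 0.0855
finger_force: 0.0
time_s: 3.87
tool_pos: [0.4301, 0.0941, 0.0081]
tool_rot: [[-0.294, 0.956, 0.001], [0.956, 0.294, 0.0], [-0.0, 0.001, -1.0]]
contact_force: [-2.8, 0.0, 16.7]
grip_width: 0.019
finger_force: 38.4
```

```bash
python3 -m creep '[[[0,0,-0.6,0,0,0],[0,0,-0.9,0,0,0],[0,0,-0.9,0,0,0],[0,0,-0.9,0,0,0],[0,0,-0.9,0,0,0],[0,0,-0.9,0,0,0]]]'
python3 go.py .497 -.404 .16
```

```text
time_s: 4.37
tool_pos: [0.4294, 0.094, 0.162]
tool_rot: [[-0.294, 0.956, -0.0], [0.956, 0.294, -0.0], [0.0, -0.0, -1.0]]
contact_force: [0.7, 0.4, -2.2]
grip_width: 0.0192
finger_force: 40.9
t 4.37 th now 107.07 turn units 0.0 | before-turn shift [-16.53  -2.72   0.07] | after-turn shift [-16.53  -2.72   0.07] F [ 0.7  0.4 -2.2]
```

```bash
python3 -m creep '[[[-0.97,-0.16,0,0,0,0],[-0.97,-0.16,0,0,0,0],[-0.97,-0.16,0,0,0,0],[-0.97,-0.16,0,0,0,0],[-0.97,-0.16,0,0,0,0],[-0.97,-0.16,0,0,0,0],[-0.97,-0.16,0,0,0,0],[-0.97,-0.16,0,0,0,0],[-0.97,-0.16,0,0,0,0],[-0.97,-0.16,0,0,0,0]]]'
python3 -m creep '[[[-0.97,-0.16,0,0,0,0],[-0.97,-0.16,0,0,0,0],[-0.97,-0.16,0,0,0,0],[-0.97,-0.16,0,0,0,0],[-0.97,-0.16,0,0,0,0],[-0.97,-0.16,0,0,0,0],[-0.97,-0.16,0,0,0,0],[0,0,0,0,0,0]]]'
python3 go.py .497 -.404 .05
python3 - <<'E'
from h import *
a=capture("side"); b=capture("top"); s=get_state()
print(proj("side",[s["tool_pos"]]),proj("top",[s["tool_pos"]]))
cv2.imwrite("pics/look3.png",np.hstack([cv2.resize(a[200:350,320:480],None,fx=2.5,fy=2.5),cv2.resize(b[165:315,400:560],None,fx=2.5,fy=2.5)]))
E
```

```text
time_s: 5.2
tool_pos: [0.4691, -0.1996, 0.1605]
tool_rot: [[-0.293, 0.956, -0.0], [0.956, 0.293, 0.0], [0.0, -0.0, -1.0]]
contact_force: [0.7, 0.8, -1.2]
grip_width: 0.0187
finger_force: 41.0
time_s: 5.87
tool_pos: [0.4974, -0.4078, 0.1604]
tool_rot: [[-0.291, 0.957, 0.001], [0.957, 0.291, -0.002], [-0.002, 0.0, -1.0]]
contact_force: [-0.8, -0.5, -1.3]
grip_width: 0.0192
finger_force: 41.0
t 5.87 th now 106.94 turn units 0.0 | before-turn shift [0.13 0.02 3.68] | after-turn shift [0.12 0.02 3.68] F [-0.8 -0.5 -1.3]
[[408.84814319 251.66608458]] [[492.96378215 223.37292183]]
```

View pics/look3.png

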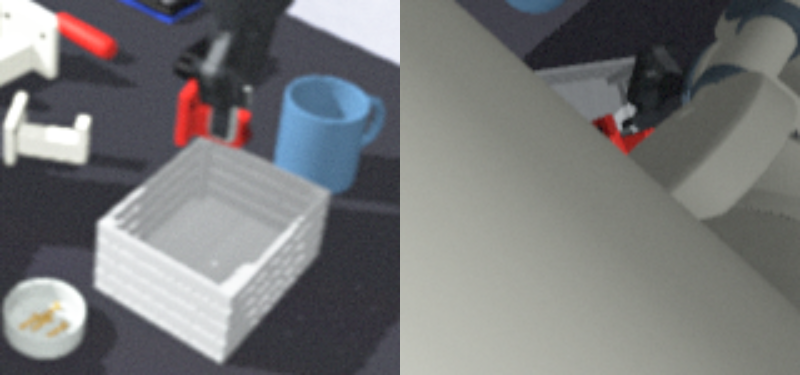

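The side view shows the red hanger held above the basket, whose rim centre is at about crop (215,212), i.e. px (406,285). I'll check that centre before lowering.

Run:
```python
from h import *
c=np.array([[97,225],[200,140],[330,190],[235,295]])/2.5+[320,200]
B=cast("side",c,.075)[:,:2]; print(B.round(3).tolist(),B.mean(0),[np.linalg.norm(B[i]-B[i-1]).round(3) for i in range(4)])
```

```text
[[0.405, -0.354], [0.564, -0.334], [0.595, -0.457], [0.43, -0.482]] [ 0.49840287 -0.40669999] [np.float64(0.13), np.float64(0.161), np.float64(0.127), np.float64(0.167)]
```

The two-view centre agrees: (0.498, -0.406), with sides of about 165 x 128 mm. Lowering and releasing.

```bash
python3 -m creep '[[[0,0,0.8,0,0,0],[0,0,0.9,0,0,0],[0,0,0.9,0,0,0],[0,0,0.8,0,0,0],[0,0,0.6,0,0,0],[0,0,0,0,0,0]]]'
python3 -m creep '[[[0,0,0,0,0,0],[0,0,0,0,0,0],[0,0,0,0,0,0],[0,0,0,0,0,0],[0,0,0,0,0,0]]]' 0 40
python3 -m creep '[[[0,0,-0.4,0,0,0],[0,0,-0.8,0,0,0],[0,0,-0.9,0,0,0],[0,0,-0.9,0,0,0],[0,0,-0.9,0,0,0]]]'
python3 go.py .509 -.1985 .16 127
```

```text
time_s: 6.47
tool_pos: [0.4954, -0.4, 0.0371]
tool_rot: [[-0.294, 0.956, -0.005], [0.956, 0.294, 0.005], [0.006, -0.003, -1.0]]
contact_force: [-0.9, 1.7, -0.5]
grip_width: 0.0191
finger_force: 40.9
time_s: 6.88
tool_pos: [0.4975, -0.4031, 0.0415]
tool_rot: [[-0.294, 0.956, 0.001], [0.956, 0.294, -0.001], [-0.001, 0.001, -1.0]]
contact_force: [-0.4, 0.6, -0.4]
grip_width: 0.0428
finger_force: 0.0
time_s: 7.3
tool_pos: [0.497, -0.4027, 0.1599]
tool_rot: [[-0.294, 0.956, 0.0], [0.956, 0.294, -0.0], [-0.001, 0.0, -1.0]]
contact_force: [1.0, -0.2, 0.6]
grip_width: 0.0429
finger_force: 0.0
t 7.3 th now 107.08 turn units -3.98 | before-turn shift [ 6.39  2.38 -0.  ] | after-turn shift [ 5.2   4.41 -0.  ] F [ 1.  -0.2  0.6]
```

```bash
python3 - <<'E'
from h import *
o=np.array([225,165])
lip=cast("top",np.array([[669,209]])/4+o,.047)[0,:2]; pl=cast("top",np.array([[571,281]])/4+o,.05)[0,:2]
d=(pl-lip); print(lip,pl,np.linalg.norm(d),np.degrees(np.arctan2(d[1],d[0])))
u=d/np.linalg.norm(d); print("from lip",lip+.041*u,"from plate",pl-.034*u)
b=capture("top"); a=capture("side")
cv2.imwrite("pics/look4.png",np.hstack([cv2.resize(b[200:260,340:410],None,fx=5.5,fy=5.5,interpolation=cv2.INTER_CUBIC),cv2.resize(a[225:285,300:370],None,fx=5.5,fy=5.5,interpolation=cv2.INTER_CUBIC)]))
cv2.imwrite("pics/side_b.png",a)
E
python3 go.py .512 -.194 .12 126
```

```text
[ 0.52836237 -0.21778721] [ 0.48614996 -0.1592964 ] 0.07213225116213876 125.81772171135984
from lip [ 0.50436882 -0.18454101] from plate [ 0.50604705 -0.18686642]
t 7.4 th now 107.07 turn units -3.79 | before-turn shift [6.59 2.47 1.4 ] | after-turn shift [5.42 4.48 1.44] F [ 1.2 -1.3 -0.2]
```

View pics/look4.png

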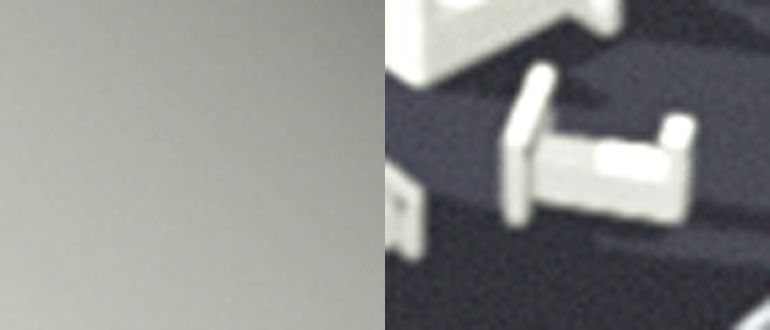

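The side view shows the white middle hanger standing upright, with its plate top at about crop (528,102) and lip top at (677,128). I'll cross-check those against the top-view numbers.

```bash
python3 - <<'E'
from h import *
f=lambda u,v:[[300+(u-385)/5.5,225+v/5.5]]
l=cast("side",f(677,128),.047)[0,:2];p=cast("side",f(528,102),.05)[0,:2];d=p-l
print(l,p,np.linalg.norm(d),np.degrees(np.arctan2(d[1],d[0])))
print("grip",l+d*.49)
E
python3 go.py .505 -.1855 .12 126
```

```text
[ 0.5284184  -0.21209005] [ 0.4865383  -0.15413245] 0.07150542431650608 125.85183724171571
grip [ 0.50789715 -0.18369082]
t 7.4 th now 107.07 turn units -3.79 | before-turn shift [6.93 2.33 1.4 ] | after-turn shift [5.78 4.45 1.44] F [ 1.2 -1.3 -0.2]
```

```bash
python3 -m creep '[[[0,0,0,0,0,-1],[0,0,0,0,0,-1],[0,0,0,0,0,-1],[0,0,0,0,0,-0.8]]]' -1 40
python3 -m creep '[[[0.72,0.56,0,0,0,0],[0.72,0.56,0,0,0,0],[0.72,0.56,0,0,0,0],[0.72,0.56,0,0,0,0],[0.72,0.56,0,0,0,0],[0.72,0.56,0,0,0,0],[0.72,0.56,0,0,0,0],[0.72,0.56,0,0,0,0],[0,0,0.8,0,0,0],[0,0,0.8,0,0,0]]]'
python3 -m creep '[[[0,0,0.6,0,0,0],[0,0,0,0,0,0]]]'
python3 go.py .5065 -.184 .011 126
python3 - <<'E'
from h import *
a=capture("side"); cv2.imwrite("pics/look5.png",cv2.resize(a[180:300,280:400],None,fx=4.5,fy=4.5,interpolation=cv2.INTER_CUBIC))
E
```

```text
time_s: 7.73
tool_pos: [0.497, -0.4026, 0.1579]
tool_rot: [[-0.593, 0.805, 0.0], [0.805, 0.593, -0.0], [-0.0, 0.0, -1.0]]
contact_force: [0.5, 0.3, 0.0]
grip_width: 0.085
finger_force: 0.0
time_s: 8.57
tool_pos: [0.5048, -0.1828, 0.1105]
tool_rot: [[-0.591, 0.807, 0.003], [0.807, 0.591, -0.001], [-0.003, 0.002, -1.0]]
contact_force: [0.9, -0.2, -1.0]
grip_width: 0.0854
finger_force: 0.0
time_s: 8.73
tool_pos: [0.5024, -0.183, 0.0891]
tool_rot: [[-0.589, 0.808, -0.004], [0.808, 0.589, 0.002], [0.004, -0.002, -1.0]]
contact_force: [-1.9, 0.0, -0.8]
grip_width: 0.0851
finger_force: 0.0
t 8.73 th now 126.09 turn units 0.02 | before-turn shift [-0.12  0.1   2.6 ] | after-turn shift [-0.11  0.09  2.6 ] F [-1.9  0.  -0.8]
```

View pics/look5.png

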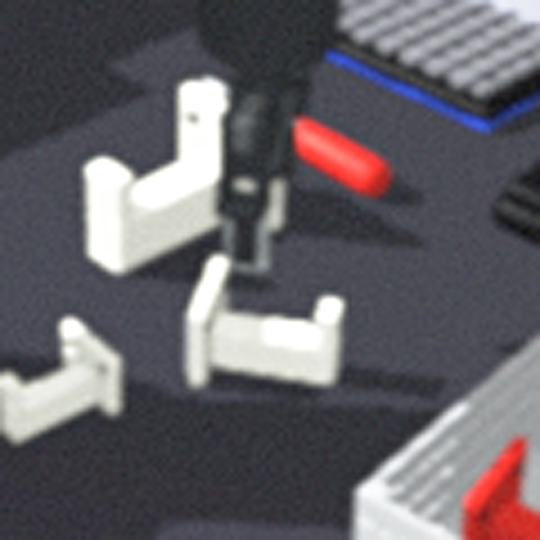

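The red hanger is in the basket (bottom right), and the fingers are above the white hanger's arm at about crop (250,265). I'll descend, check and close.

```bash
python3 -m creep '[[[-0.05,0.05,0.6,0,0,0],[0,0,0.7,0,0,0],[0,0,0.7,0,0,0],[0,0,0.5,0,0,0],[0,0,0,0,0,0],[0,0,0,0,0,0]]]'
python3 -m creep '[[[0,0,0,0,0,0],[0,0,0,0,0,0],[0,0,0,0,0,0],[0,0,0,0,0,0],[0,0,0,0,0,0],[0,0,0,0,0,0],[0,0,0,0,0,0],[0,0,0,0,0,0]]]' 1 60
```

```text
time_s: 9.28
tool_pos: [0.5064, -0.1845, 0.0173]
tool_rot: [[-0.589, 0.808, -0.0], [0.808, 0.589, 0.0], [0.0, -0.0, -1.0]]
contact_force: [-0.1, 0.1, 0.6]
grip_width: 0.0854
finger_force: 0.0
time_s: 9.95
tool_pos: [0.5063, -0.1844, 0.0171]
tool_rot: [[-0.589, 0.808, 0.001], [0.808, 0.589, -0.0], [-0.001, 0.0, -1.0]]
contact_force: [-1.6, 1.7, 12.1]
grip_width: 0.0177
finger_force: 58.8
```

The grip seems to sit high on the arm (17.7 mm width instead of about 19), so I'll reopen, go 9 mm lower and close again.

```bash
python3 -m creep '[[[0,0,0,0,0,0],[0,0,0,0,0,0],[0,0,0,0,0,0],[0,0,0,0,0,0],[0,0,0.15,0,0,0],[0,0,0.15,0,0,0],[0,0,0,0,0,0],[0,0,0,0,0,0]]]' -0.3 60
python3 -m creep '[[[0,0,0,0,0,0],[0,0,0,0,0,0],[0,0,0,0,0,0],[0,0,0,0,0,0],[0,0,0,0,0,0],[0,0,0,0,0,0],[0,0,0,0,0,0]]]' 1 60
```

```text
time_s: 10.62
tool_pos: [0.5058, -0.1841, 0.007]
tool_rot: [[-0.589, 0.808, -0.001], [0.808, 0.589, 0.0], [0.001, -0.0, -1.0]]
contact_force: [-0.2, -0.2, 0.6]
grip_width: 0.0555
finger_force: 0.0
time_s: 11.2
tool_pos: [0.5063, -0.1843, 0.0078]
tool_rot: [[-0.589, 0.808, 0.0], [0.808, 0.589, -0.0], [-0.0, 0.0, -1.0]]
contact_force: [0.2, 0.4, 5.0]
grip_width: 0.0185
finger_force: 59.4
```

```bash
python3 -m creep '[[[0,0,-0.4,0,0,0],[0,0,-0.9,0,0,0],[0,0,-0.9,0,0,0],[0,0,-0.9,0,0,0],[0,0,-0.9,0,0,0],[0,0,-0.8,0,0,0]]]'
python3 -m creep '[[[0,0,0,0,0,1],[0,0,0,0,0,1],[0,0,0,0,0,1],[0,0,0,0,0,1],[0,0,0,0,0,1],[0,0,0,0,0,1],[0,0,0,0,0,0.84],[0,0,0,0,0,0]]]'
python3 go.py .467 .13 .0678 91.8
```

```text
time_s: 11.7
tool_pos: [0.506, -0.1842, 0.1532]
tool_rot: [[-0.589, 0.808, 0.0], [0.808, 0.589, -0.0], [-0.0, 0.0, -1.0]]
contact_force: [1.0, 1.0, -0.6]
grip_width: 0.0187
finger_force: 58.7
time_s: 12.37
tool_pos: [0.506, -0.1842, 0.1514]
tool_rot: [[-0.029, 1.0, -0.0], [1.0, 0.029, 0.0], [0.0, -0.0, -1.0]]
contact_force: [0.9, -0.5, -2.0]
grip_width: 0.0188
finger_force: 58.6
t 12.37 th now 91.66 turn units -0.03 | before-turn shift [10.51 -0.99  2.79] | after-turn shift [10.51 -0.97  2.79] F [ 0.9 -0.5 -2. ]
```

```bash
python3 -m creep '[[[0.8,-0.08,0,0,0,0],[0.9,-0.09,0,0,0,0],[0.9,-0.09,0,0,0,0],[0.9,-0.09,0,0,0,0],[0.9,-0.09,0,0,0,0],[0.9,-0.09,0,0,0,0],[0.9,-0.09,0,0,0,0],[0.9,-0.09,0,0,0,0],[0.9,-0.09,0,0,0,0],[0.9,-0.09,0,0,0,0]]]'
python3 -m creep '[[[0.8,-0.06,0,0,0,0],[0.5,-0.04,0.3,0,0,0],[0.2,0,0.7,0,0,0],[0,0,0.7,0,0,0],[0,0,0.7,0,0,0],[0,0,0.38,0,0,0],[0,0,0,0,0,0],[0,0,0,0,0,0]]]'
python3 go.py .467 .14 .0678 91.8
python3 - <<'E'
from h import *
a=capture("side"); b=capture("top"); s=get_state(); cv2.imwrite("pics/side6.png",a); cv2.imwrite("pics/top6.png",b)
cv2.imwrite("pics/look6.png",np.hstack([cv2.resize(a[150:250,200:300],None,fx=4,fy=4,interpolation=cv2.INTER_CUBIC),cv2.resize(b[205:305,170:270],None,fx=4,fy=4,interpolation=cv2.INTER_CUBIC)]))
E
```

```text
time_s: 13.2
tool_pos: [0.4703, 0.0829, 0.1515]
tool_rot: [[-0.036, 0.999, 0.0], [0.999, 0.036, -0.0], [-0.0, 0.0, -1.0]]
contact_force: [0.6, 0.2, -1.3]
grip_width: 0.0186
finger_force: 58.6
time_s: 13.87
tool_pos: [0.4659, 0.1266, 0.068]
tool_rot: [[-0.035, 0.999, -0.001], [0.999, 0.035, -0.0], [-0.0, -0.001, -1.0]]
contact_force: [-0.0, 0.5, -0.4]
grip_width: 0.0185
finger_force: 58.7
t 13.87 th now 91.98 turn units 0.04 | before-turn shift [0.45 0.05 0.01] | after-turn shift [0.45 0.05 0.01] F [-0.   0.5 -0.4]
```

View pics/look6.png

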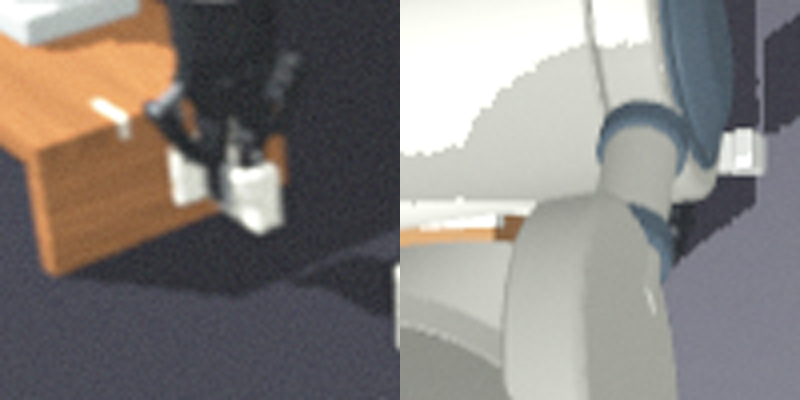

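The side crop shows the hanger held level with its lip at about (255,200) and a corner of the plate at (185,180), in front of the panel. I'll check the predicted lip and plate corners against those pixels, and the mark positions in the side view against the mount.

Run:
```python
from h import *
s=get_state(); p=np.array(s["tool_pos"]); n=np.array(s["tool_rot"])[:,0]; l=np.array([n[1],-n[0],0]);l=np.array(s["tool_rot"])[:,1]
o=p+.038*n; o[2]=p[2]-.0078
f=lambda x,y,z:o+x*n+y*l+[0,0,z]
for nm,q in {"lip top":[(-.08,-.01,.047),(-.08,.01,.047),(-.07,-.01,.047),(-.07,.01,.047)],"lip bot":[(-.08,-.01,0),(-.08,.01,0)],"plate":[(-.008,-.03,0),(-.008,-.03,.05),(0,-.03,.05)]}.items():
    print(nm,((proj("side",[f(*k) for k in q])-[200,150])*4).round(0).tolist())
# mark visible in side crop (outer end at panel edge): front mark end (127,130)
print("panel corners pred",((proj("side",[[.355,.219,.11],[.355,.219,0],[.575,.226,.11],[.4288,.2215,.11],[.5003,.2238,.11]])-[200,150])*4).round(0).tolist())
print("from side: corner (38,152)", cast("side",[[200+38/4,150+152/4]],.11),"mark edge",cast("side",[[200+126/4,150+124/4]],.11),"foot",cast("side",[[200+52/4,150+275/4]],0))
# side picture at start: marks
im=cv2.imread("pics/side0.png"); hsv=cv2.cvtColor(im,cv2.COLOR_BGR2HSV)
m=cv2.inRange(hsv,(0,0,165),(180,75,255)); m[:160]=0;m[200:]=0;m[:,:215]=0;m[:,262:]=0
k,lb,st,c=cv2.connectedComponentsWithStats(m)
for i in range(1,k):
    if st[i][4]>5: 
        q=np.argwhere(lb==i)[:,::-1]; print(st[i],c[i],cast("side",[c[i]],.11),"lowest",q[q[:,1].argmax()])
```

```text
lip top [[256.0, 176.0], [279.0, 167.0], [248.0, 172.0], [270.0, 163.0]]
lip bot [[261.0, 233.0], [283.0, 223.0]]
plate [[183.0, 206.0], [176.0, 147.0], [170.0, 144.0]]
panel corners pred [[37.0, 151.0], [57.0, 278.0], [279.0, 66.0], [123.0, 121.0], [202.0, 93.0]]
from side: corner (38,152) [[0.35532153 0.21761558 0.11      ]] mark edge [[0.4275971  0.21528864 0.11      ]] foot [[0.35416999 0.22470837 0.        ]]
[243 168   9  10  33] [247.78787879 172.06060606] [[0.49857972 0.23663271 0.11      ]] lowest [250 177]
[224 175   9  10  37] [228.51351351 178.91891892] [[0.42780864 0.23373878 0.11      ]] lowest [231 184]
```

Predicted and observed pixels agree to about 1 px (~2 mm), and yaw and lateral position are right. I'll approach the panel gently now.

```bash
python3 -m creep '[[[0.4,0,0,0,0,0],[0.4,0,0,0,0,0],[0.3,0,0,0,0,0],[0.2,0,0,0,0,0],[0.1,0,0,0,0,0],[0,0,0,0,0,0],[0,0,0,0,0,0],[0,0,0,0,0,0]]]'
python3 -m creep '[[[0.06,0,0,0,0,0],[0.06,0,0,0,0,0],[0.06,0,0,0,0,0],[0.06,0,0,0,0,0],[0,0,0,0,0,0],[0,0,0,0,0,0]]]'; python3 go.py .464 .1845 .0678 92
```

```text
time_s: 14.63
tool_pos: [0.4648, 0.1684, 0.0681]
tool_rot: [[-0.033, 0.999, -0.0], [0.999, 0.033, -0.0], [-0.0, -0.0, -1.0]]
contact_force: [0.2, 0.0, -0.9]
grip_width: 0.0189
finger_force: 58.7
time_s: 15.13
tool_pos: [0.4646, 0.1758, 0.0681]
tool_rot: [[-0.033, 0.999, -0.0], [0.999, 0.033, -0.0], [-0.0, -0.0, -1.0]]
contact_force: [0.7, 0.4, -0.8]
grip_width: 0.0191
finger_force: 58.7
t 15.13 th now 91.89 turn units -0.02 | before-turn shift [ 0.29 -0.01  0.01] | after-turn shift [ 0.29 -0.01  0.01] F [ 0.7  0.4 -0.8]
```

```bash
python3 -m creep '[[[0.06,0,0,0,0,0],[0.06,0,0,0,0,0],[0,0,0,0,0,0],[0,0,0,0,0,0]]]' | grep -E 'pos|force'; python3 -m creep '[[[0.05,0,0,0,0,0],[0,0,0,0,0,0],[0,0,0,0,0,0]]]' | grep -E 'pos|force'
python3 -m creep '[[[0.05,0,0,0,0,0],[0,0,0,0,0,0],[0,0,0,0,0,0]]]' | grep -E 'pos|force'
```

```text
tool_pos: [0.4645, 0.1795, 0.0681]
contact_force: [0.0, -0.4, -1.4]
finger_force: 58.7
tool_pos: [0.4644, 0.1809, 0.0681]
contact_force: [-0.6, -0.2, -0.6]
finger_force: 58.7
tool_pos: [0.4644, 0.1824, 0.0681]
contact_force: [0.8, -0.1, -1.2]
finger_force: 58.7
```

```bash
for i in 1; do python3 -m creep '[[[0.05,0,0,0,0,0],[0,0,0,0,0,0],[0,0,0,0,0,0]]]' | grep -E 'pos|force'; python3 -m creep '[[[0.05,0,0,0,0,0],[0,0,0,0,0,0],[0,0,0,0,0,0]]]' | grep -E 'pos|force'; done
```

```text
tool_pos: [0.4643, 0.1839, 0.0681]
contact_force: [-0.2, -0.4, -0.8]
finger_force: 58.7
tool_pos: [0.4643, 0.185, 0.068]
contact_force: [1.2, -5.0, -0.2]
finger_force: 59.3
```

Contact came at y = 0.185, where predicted. I'll build the push up to about 10 N.

```bash
python3 -m creep '[[[0.03,0,0,0,0,0],[0,0,0,0,0,0],[0,0,0,0,0,0],[0,0,0,0,0,0]]]' | grep -E 'pos|force'; python3 -m creep '[[[0,0,0,0,0,0],[0,0,0,0,0,0],[0,0,0,0,0,0],[0,0,0,0,0,0],[0,0,0,0,0,0],[0,0,0,0,0,0]]]'; python3 -c "
from rig import *;print(get_state()['moment'])"
```

```text
tool_pos: [0.4644, 0.1852, 0.068]
contact_force: [3.6, -15.5, -0.1]
finger_force: 59.4
time_s: 17.3
tool_pos: [0.4644, 0.1852, 0.068]
tool_rot: [[-0.033, 0.999, 0.0], [0.999, 0.033, -0.002], [-0.002, -0.0, -1.0]]
contact_force: [3.0, -16.5, -0.8]
grip_width: 0.0187
finger_force: 59.3
[-2.40895403 -0.50031936  0.25436086]
```

```bash
python3 -m creep '[[[-0.018,0,0,0,0,0],[0,0,0,0,0,0],[0,0,0,0,0,0],[0,0,0,0,0,0],[0,0,0,0,0,0],[0,0,0,0,0,0]]]' | grep -E 'pos|force'; python3 -m creep '[[[0,0,0,0,0,0],[0,0,0,0,0,0],[0,0,0,0,0,0],[0,0,0,0,0,0],[0,0,0,0,0,0],[0,0,0,0,0,0]]]'|grep -E 'pos|force'
python3 - <<'E'
from h import *
a=capture("side"); cv2.imwrite("pics/look7.png",cv2.resize(a[140:340,180:460],None,fx=2.8,fy=2.8,interpolation=cv2.INTER_CUBIC))
E
```

```text
tool_pos: [0.4644, 0.1851, 0.0681]
contact_force: [2.8, -9.8, -1.9]
finger_force: 59.2
tool_pos: [0.4643, 0.1851, 0.068]
contact_force: [1.9, -8.6, -1.3]
finger_force: 59.2
```

View pics/look7.png

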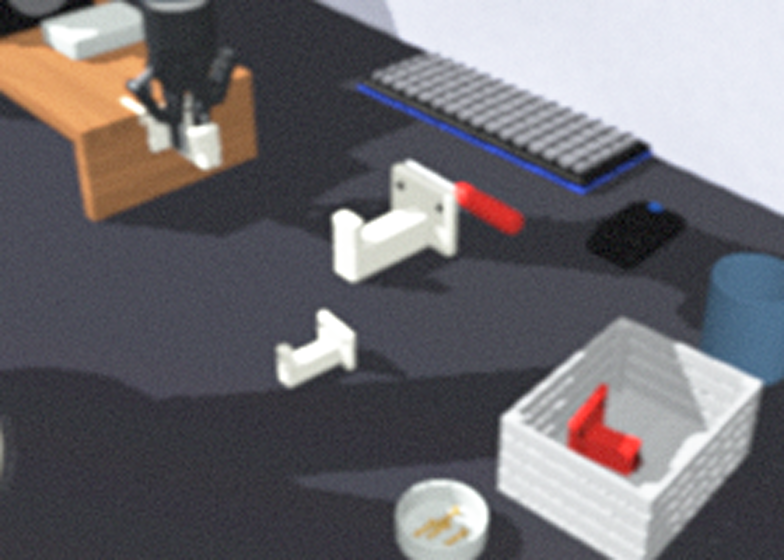

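The red hanger stands free in the basket at (605,435). The white plate is flat on the panel with its top level with the riser top at (155,125), and the bystanders are untouched. I'll hold and confirm the force is steady, then hand in.

```bash
python3 -m creep '[[[0.003,0,0,0,0,0],[0,0,0,0,0,0],[0,0,0,0,0,0],[0,0,0,0,0,0],[0,0,0,0,0,0],[0,0,0,0,0,0],[0,0,0,0,0,0],[0,0,0,0,0,0],[0,0,0,0,0,0],[0,0,0,0,0,0]]]'|grep -E 'pos|force'; python3 -m creep '[[[0,0,0,0,0,0],[0,0,0,0,0,0],[0,0,0,0,0,0],[0,0,0,0,0,0],[0,0,0,0,0,0],[0,0,0,0,0,0],[0,0,0,0,0,0],[0,0,0,0,0,0]]]'; python3 -c "
from rig import *
f=get_state()['contact_force'];print(f)
if 7<-f[1]<13.5: print(close_job())"
```

```text
tool_pos: [0.4644, 0.1851, 0.0681]
contact_force: [1.5, -10.2, -0.8]
finger_force: 59.3
time_s: 19.85
tool_pos: [0.4644, 0.1851, 0.0681]
tool_rot: [[-0.033, 0.999, 0.0], [0.999, 0.033, -0.001], [-0.001, 0.0, -1.0]]
contact_force: [2.1, -10.6, -0.7]
grip_width: 0.0188
finger_force: 59.3
[  2.0701232  -10.6051679   -0.67356594]
the job is handed in; nothing more can be done
None
```

The snapped red hanger lies released in the basket, the white hanger is held upright on the panel between the marks with a steady push of about 10 N, and the job was handed in at about 20 s; no verdict came back.

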